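Draw one spare adapter from the push dispenser

TASK

Get one spare yellow adapter out of the white dispenser: slide the grey shuttle by its blue tab along the rail, towards the stack, until the spring catch clicks and the shuttle stays in when you let go. Then press the orange catch pad down and come away, so that the shuttle springs all the way back out with one adapter lying in its pocket. Do not knock or shift the glass tumbler.

Things in the scene. Friction and masses are not known exactly. Their poses are not given: they have to be found in the camera images.
- push_tab (a point): Top centre of the blue tab of the grey shuttle: 14 mm thick along the rail, 30 wide, top 75 mm high, clear around above 31 mm but for the 74 mm high stack box, 89 mm ahead (29 when in). x: along the rail to the stack (push this way); z up. Starts out; spring 3 N, 8 N when in. Latches when pushed 60 mm (rests there), end stop 72. Pocket 44 mm square, floor 21 mm high, centred 60 mm ahead of the tab.
- catch_pad (a point): Top centre of the orange catch pad at the far end of the rail, 45 mm high, 34 mm along the rail by 38 across, 238 mm ahead of the tab at the start. Pressed straight down it frees the shuttle after about 5 mm (stop at 9 mm, 3 to 7 N) and springs up when let go. It also dips by itself while the shuttle clicks in. Axes as for the tab.
- adapter: Lowest of three yellow record adapters, discs 38 mm across and 10 mm thick, stacked in the dispenser's box 120 mm ahead of the tab at the start. Origin: centre of its underside, 30.5 mm above the cabinet top on the shuttle's deck. It drops 9.5 mm into the pocket by itself when the shuttle is in, and rides out with it.
- tumbler: Glass tumbler, 76 mm across and 95 mm high, on a bamboo coaster (100 mm across, 6 mm thick) beside the work. Origin: centre of its underside. To be left alone. Also about, of no use here: a stainless record clamp and a wooden remote with a rubber button.

How it is judged:
By the outcome, as a careful person would: the job done as asked, in the order asked, and still so for the second after the job is handed in, with the robot touching nothing.
It also fails if it takes over 35 s, if anything falls off the work surface, if the arm or the gripper's body presses on something with over 40 N, if the wrist force passes 120 N, or if a joint passes its speed limit or range.

ROBOT

A 6-joint arm with a two-finger parallel gripper is mounted at the origin on the work surface. World frame = base frame: x ahead of the robot, y to its left, z up, the work surface at z = 0. Lengths are in m, angles in rad, forces in N, time in s.
With the tool pointing down it reaches from about 0.275 to 0.825 m from the base axis. Payload 5.2 kg.
Tool frame: the origin (TCP) lies midway between the tips of the shut fingers; the grasp point (between the pads) lies r.hold_point_z behind it (r.hold_point_z is the distance from the TCP to the grasp point, in m); y points along the fingers, z is the direction in which the jaws open and shut, and the axes are right-handed (so a half turn about y gives the same grasp; the last joint's range is limited). The gripper opens to 93 mm and grips with 3 to 60 N. Pads are 15 mm wide; open, the fingers measure 128 mm over their backs; the gripper's body (75 mm by 188 mm) begins 65 mm behind the grasp point.
Start: joints at [-1.519, 0.259, 1.535, -0, 1.348, -0.203], TCP at [0.139, -0.532, 0.219] pointing down, gripper open.
Joint ranges: [-3.14, 3.14], [-0.91, 2.08], [0.19, 2.58], [-1.22, 4.36], [0.22, 2.71], [-3.12, 3.12]. Speed limits (rad/s): [2.57, 2.57, 3.14, 3.14, 3.14, 3.14].

INTERFACE

Orientations are given as a 3x3 rotation matrix whose columns are the frame's x, y, z axes.
In Python, from rig import sensors, eyes, order, r gives the robot as it stands.
- The arm moves only by the tool drive_tool, never from a script. Its argument "moves" is text: rows parted by semicolons, each of 5 numbers parted by spaces: the shift along the world's x, y, z in mm, then the turn about the world's z in rad, then the opening, from -1 (shut) to 1 (fully open). A call has 1 to 8 rows; each row is the pose to reach, as a shift and turn from the pose commanded when the call began; what a row does not reach only later rows make up. A row lasts 1/12 s, in which the tool goes at most 41.7 mm and 7.16 degrees, less where a joint would pass 70% of its speed; a pose out of reach is approached as far as the arm can. A call with a gripper value outside its range is refused whole. The fingers move at their own pace and stop on an object; "force" is the grip in N (left out, the last holds). Time passes only in rows, so rows that repeat a pose let the fingers close. It gives the time, the measured TCP pose, the force and the opening at its end, in the units of the state.
- sensors.get_state(): the state, without advancing time (a new reading comes with each control period).
- eyes.camera(name): name is "side" or "top"; returns (picture, depth): 384x512x3 uint8, red, green, blue; 384x512 float32, m along the optical axis (not along the pixel's ray), 0 where there is no reading.
- eyes.camera_info(name): a dict with "intrinsics" (3x3 intrinsics, pixels), "cam_to_world" (4x4, takes a point from camera to world coordinates). Camera axes: x right, y down, z forward; pixel columns grow to the right and rows downward; lengths in m; the calibration is good to about 2 mm. A picture is of the moment at which its call begins. camera_info takes no time and is no camera call.
- order.close_job(): hands the job in, once; it reports no verdict.
The state is a dict: "time": time; "qpos": joint angles; "joint_velocities": joint speeds; "tau": joint torques, N m; "position": TCP position; "tool_rot": TCP orientation; "contact_force": force on the tool from outside, world axes, zero at the start; "moment": the same for the moment, N m; "grip_width": finger opening in m.
Only numpy, scipy, OpenCV 4.12 (cv2) and the standard library are available. Lean on these libraries where they do the work, as an engineer would, in place of code of your own. Each camera call takes 0.05 s, during which the arm holds its last target.

## Working session

There is one attempt and no reset: what is moved stays moved. The work goes in short steps, Python scripts to look and compute and a tool call to move; the robot and the scene stay as the last step left them, time stands still between calls to the robot, and variables do not carry over. Pictures are saved under pics/ and viewed, and the job is handed in when it is done.

Besides the shell and the picture viewer there is one more tool, called after "Call:" by a JSON object that holds its "op" and its "data", one argument or row to a line. drive_tool: Moves the arm, as the interface text tells. Its arguments: {"type":"object","properties":{"moves":{"type":"string"},"force":{"type":"number"}},"required":["moves"]}

```bash
ls; mkdir -p pics
python3 - <<'E'
from rig import sensors, eyes, order, r
import cv2,numpy as np
s=sensors.get_state()
for k,v in s.items(): print(k,np.round(v,3).tolist())
print(r.hold_point_z)
for n in("side","top"):
    p,d=eyes.camera(n); cv2.imwrite(f"pics/{n}0.png",p[:,:,::-1]); np.save(f"{n}0.npy",d)
    i=eyes.camera_info(n); print(n,i)
E
```

```text
pics
time 0.0
qpos [-1.519, 0.259, 1.536, -0.0, 1.348, -0.203]
joint_velocities [-0.001, -0.001, 0.001, -0.001, 0.0, 0.001]
tau [0.002, -43.73, -28.4, 0.072, 0.041, -0.0]
position [0.139, -0.532, 0.218]
tool_rot [[-0.968, -0.0, 0.252], [-0.252, 0.002, -0.968], [-0.0, -1.0, -0.002]]
contact_force [-0.075, 0.243, -0.046]
moment [-0.008, -0.017, -0.031]
grip_width 0.093
0.0188
side {'intrinsics': array([[452.81110336,   0.        , 252.05480227],
       [  0.        , 452.81110336, 184.3347174 ],
       [  0.        ,   0.        ,   1.        ]]), 'cam_to_world': array([[-0.9398174 , -0.20129571,  0.27608568,  0.23596668],
       [-0.34102727,  0.50281839, -0.79427581,  0.97777293],
       [ 0.02106336, -0.84062697, -0.5412048 ,  0.75417927],
       [ 0.        ,  0.        ,  0.        ,  1.        ]])}
top {'intrinsics': array([[452.97457467,   0.        , 259.3676524 ],
       [  0.        , 452.97457467, 187.00333436],
       [  0.        ,   0.        ,   1.        ]]), 'cam_to_world': array([[-0.00612102, -0.99933575,  0.03592478,  0.51967777],
       [-0.99988795,  0.00660729,  0.01343272,  0.01244887],
       [-0.01366116, -0.03583853, -0.99926422,  1.22382243],
       [ 0.        ,  0.        ,  0.        ,  1.        ]])}
```

View pics/side0.png

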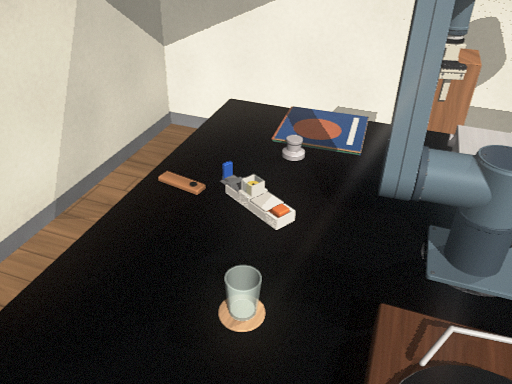

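View pics/top0.png

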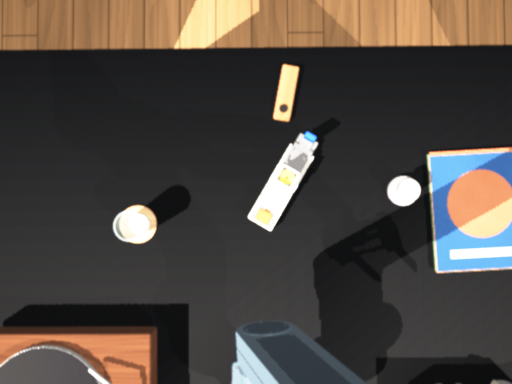

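The blue tab is at about (311,137) in the top view and the orange pad at about (264,215). The tumbler is at (135,224), well off to the left. I'll enlarge both views.

Run:
```python
import cv2
p=cv2.imread("pics/top0.png")[120:240,235:335]; a=cv2.resize(p,None,fx=5,fy=5,interpolation=cv2.INTER_CUBIC)
cv2.imwrite("pics/topc.png",a)
p=cv2.imread("pics/side0.png")[150:240,210:310]; cv2.imwrite("pics/sidec.png",cv2.resize(p,None,fx=6,fy=6,interpolation=cv2.INTER_CUBIC))
```

```text
(no output)
```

View pics/topc.png

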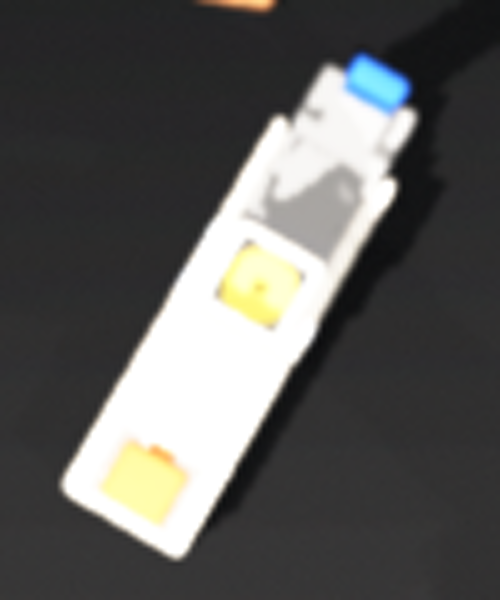

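View pics/sidec.png

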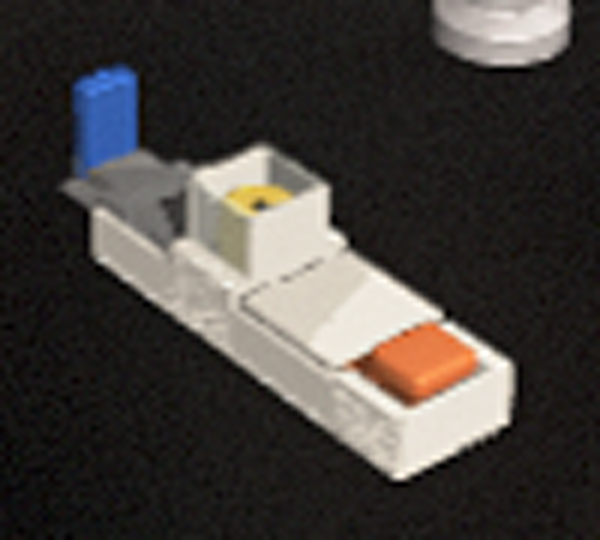

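```bash
cat > h.py <<'E'
import numpy as np,cv2
from rig import eyes
def ray(n,u,v,z):
    i=eyes.camera_info(n);K=i["intrinsics"];T=i["cam_to_world"]
    d=T[:3,:3]@np.linalg.inv(K)@[u,v,1];c=T[:3,3]
    return c+d*(z-c[2])/d[2]
def cloud(n,d):
    i=eyes.camera_info(n);K=i["intrinsics"];T=i["cam_to_world"]
    v,u=np.mgrid[:384,:512]
    P=np.stack([(u-K[0,2])/K[0,0]*d,(v-K[1,2])/K[1,1]*d,d],-1)
    return P@T[:3,:3].T+T[:3,3]
E
python3 - <<'E'
from h import *
f=lambda x,y:((x+.5)/5-.5+235,(y+.5)/5-.5+120)
g=lambda x,y:((x+.5)/6-.5+210,(y+.5)/6-.5+150)
t=ray("top",*f(379,82),.075);p=ray("top",*f(146,482),.045);print(t,p)
for q in[(65,487),(180,558),(280,118),(396,183)]: print("body",ray("top",*f(*q),.031))
ts=ray("side",*g(106,76),.075);ps=ray("side",*g(422,352),.045);print("side",ts,ps)
for a,b in((t,p),(ts,ps)):
    e=(b-a)[:2];print(np.linalg.norm(e),np.arctan2(e[1],e[0]))
im=cv2.imread("pics/top0.png").astype(int);C=cloud("top",np.load("top0.npy"))
b,gg,rr=im[...,0],im[...,1],im[...,2]
m=(b>rr+60)&(C[...,2]>.02);m[:,:290]=0;m[:,330:]=0;m[160:]=0
print("tab",C[m].round(3).tolist())
m=(rr>b+60);m[:205]=0;m[235:]=0;m[:,:250]=0;m[:,285:]=0
print("pad",C[m].mean(0),C[m][:,2])
im=cv2.imread("pics/side0.png").astype(int);C=cloud("side",np.load("side0.npy"))
m=(im[...,0]>im[...,2]+50);m[:150]=0;m[190:]=0;m[:,215]=0;m[:,245:]=0
print("tabside z",C[m][:,2].max(),C[m].mean(0))
D=C; print("tumbler",ray("side",241,315,.006))
E
```

```text
[ 0.68997455 -0.10275876  0.075     ] [0.48660118 0.01724069 0.045     ]
body [0.48382726 0.05991716 0.031     ]
body [ 4.46269933e-01 -2.94732382e-04  3.10000000e-02]
body [ 0.6778128  -0.05474466  0.031     ]
body [ 0.64290181 -0.11558145  0.031     ]
side [ 0.69301563 -0.10612799  0.075     ] [0.48796513 0.02051539 0.045     ]
0.23613681911498544 2.6085251277833734
0.24100674582593595 2.5883176122448535
tab [[0.7, -0.094, 0.076], [0.701, -0.097, 0.073], [0.698, -0.092, 0.072], [0.697, -0.094, 0.079], [0.698, -0.097, 0.076], [0.698, -0.099, 0.074], [0.698, -0.102, 0.075], [0.695, -0.089, 0.073], [0.695, -0.091, 0.078], [0.695, -0.094, 0.075], [0.695, -0.097, 0.073], [0.695, -0.099, 0.076], [0.695, -0.102, 0.075], [0.695, -0.104, 0.076], [0.693, -0.089, 0.074], [0.693, -0.092, 0.074], [0.692, -0.094, 0.077], [0.693, -0.097, 0.075], [0.692, -0.099, 0.079], [0.692, -0.101, 0.078], [0.692, -0.104, 0.079], [0.693, -0.107, 0.075], [0.692, -0.109, 0.076], [0.691, -0.087, 0.066], [0.69, -0.089, 0.074], [0.69, -0.092, 0.075], [0.691, -0.095, 0.07], [0.69, -0.097, 0.076], [0.69, -0.099, 0.07
[... 2720 characters left out ...]
.05015428
 0.04806541 0.04313353 0.04625456 0.04689497 0.04284094 0.04383542
 0.04246932 0.0450422  0.04466068 0.04746767 0.04462922 0.04187125
 0.04206305 0.0448595  0.04730642 0.04794977 0.04208868 0.04662601
 0.04413032 0.04798569 0.05071567 0.04593071 0.04490641 0.04371873
 0.04452274 0.04604895 0.04584484 0.04764628 0.04546515 0.03971989
 0.0452468  0.04441152 0.04857077 0.04518823 0.04509076 0.04549882
 0.04907711 0.04522003 0.04678995 0.0449405  0.04534277 0.0450603
 0.04850947 0.04730818 0.04391874 0.04035597 0.04029611 0.04970932
 0.04401451 0.0439219  0.04399346 0.047847  ]
tabside z 0.7541792668309523 [ 0.69044611 -0.09904244  0.05693285]
tumbler [0.46581506 0.3664284  0.006     ]
```

The two views agree. The tab is at about (0.690, -0.103), the pad at about (0.487, 0.018), and they are 236–241 mm apart against the 238 stated. The rail direction is 2.605 rad, i.e. (-0.859, 0.512). I'll shut the fingers, turn the jaw axis across the rail, and go behind the tab.

Call:
{"op": "drive_tool", "data": {
  "moves": "40 28 0 -0.12 -1;74 52 0 -0.24 -1;108 76 0 -0.36 -1;141 100 0 -0.48 -1;175 124 0 -0.6 -1;209 148 0 -0.7 -1;243 172 0 -0.79 -1;277 196 0 -0.79 -1",
  "force": 20
}}

```text
time: 0.77
position: [0.3944, -0.3507, 0.2184]
tool_rot: [[-0.857, -0.0, -0.515], [0.515, 0.0, -0.857], [0.001, -1.0, -0.0]]
contact_force: [-0.0, -0.5, -0.0]
grip_width: 0.0441
```

Call:
{"op": "drive_tool", "data": {
  "moves": "34 24 0 0 -1;68 48 0 0 -1;102 72 0 0 -1;136 96 0 0 -1;170 120 0 0 -1;204 144 0 0 -1;238 168 0 0 -1;272 192 0 0 -1"
}}

```text
time: 1.43
position: [0.6666, -0.1583, 0.2181]
tool_rot: [[-0.86, -0.001, -0.51], [0.51, 0.0, -0.86], [0.001, -1.0, 0.0]]
contact_force: [-0.4, -0.7, 0.5]
grip_width: 0.0005
```

Call:
{"op": "drive_tool", "data": {
  "moves": "34 22 -30 0 -1;34 22 -60 0 -1;34 22 -90 0 -1;34 22 -90 0 -1;34 22 -90 0 -1"
}}

```text
time: 1.85
position: [0.6978, -0.1373, 0.1261]
tool_rot: [[-0.86, -0.006, -0.51], [0.51, 0.002, -0.86], [0.006, -1.0, 0.001]]
contact_force: [-0.1, 0.2, 1.4]
grip_width: 0.0002
```

Run:
```python
from h import *
for n in("side","top"):
    p,d=eyes.camera(n); q=p[:,:,::-1]
    q=q[110:240,200:330] if n=="side" else q[80:240,235:375]
    cv2.imwrite(f"pics/{n}1.png",cv2.resize(q,None,fx=3.7,fy=3.7,interpolation=cv2.INTER_CUBIC))
```

```text
(no output)
```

View pics/side1.png

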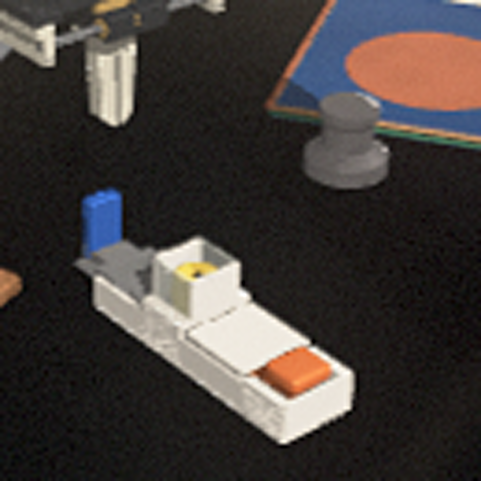

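View pics/top1.png

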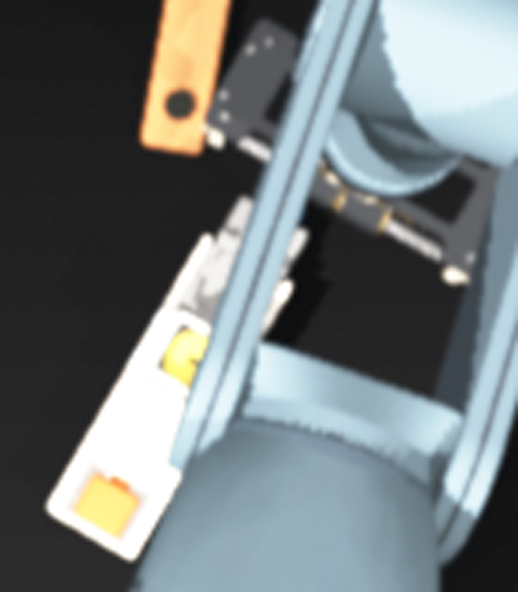

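The fingers are shut and hanging behind and to the right of the tab. The reported position is short of the commanded one, so I'll check the state.

Run:
```python
from rig import sensors
s=sensors.get_state()
for k in("time","qpos","joint_velocities","position","contact_force"):print(k,s[k].round(4) if k!="time" else s[k])
```

```text
time 1.95
qpos [-3.5160e-01  6.0940e-01  1.2079e+00 -1.0000e-04  1.3217e+00  1.7550e+00]
joint_velocities [-0.0064 -0.0279 -0.0163  0.0003 -0.0066  0.0002]
position [ 0.7002 -0.1389  0.1307]
contact_force [-0.6556 -0.0876  0.0725]
```

Call:
{"op": "drive_tool", "data": {
  "moves": "0 0 0 0 -1;0 0 0 0 -1"
}}

```text
time: 2.12
position: [0.7005, -0.1391, 0.1317]
tool_rot: [[-0.86, 0.004, -0.511], [0.511, -0.002, -0.86], [-0.005, -1.0, -0.001]]
contact_force: [0.3, 0.0, 0.7]
grip_width: 0.0005
```

Call:
{"op": "drive_tool", "data": {
  "moves": "22 18 0 0 -1;22 18 0 0 -1;22 18 -25 0 -1;22 18 -50 0 -1;22 18 -82 0 -1;22 18 -82 0 -1;22 18 -82 0 -1;22 18 -82 0 -1"
}}

```text
time: 2.78
position: [0.7225, -0.1207, 0.0489]
tool_rot: [[-0.86, 0.003, -0.51], [0.51, -0.001, -0.86], [-0.003, -1.0, -0.001]]
contact_force: [0.1, -0.1, 0.4]
grip_width: 0.0006
```

Run:
```python
from h import *
for n in("side",):
    p,d=eyes.camera(n); q=p[:,:,::-1]
    q=q[110:240,200:330]
    cv2.imwrite(f"pics/{n}2.png",cv2.resize(q,None,fx=4.5,fy=4.5,interpolation=cv2.INTER_CUBIC))
from rig import sensors
s=sensors.get_state();print(s["position"],s["contact_force"])
a=np.array([.690,-.103]);e=np.array([np.cos(2.605),np.sin(2.605)]);d=s["position"][:2]-a
print(d@e,d@[-e[1],e[0]])
```

```text
[ 0.72306761 -0.12079803  0.04973267] [-0.49037252 -0.13451567  0.31539795]
-0.03751868385561134 -0.0016078931106165775
```

View pics/side2.png

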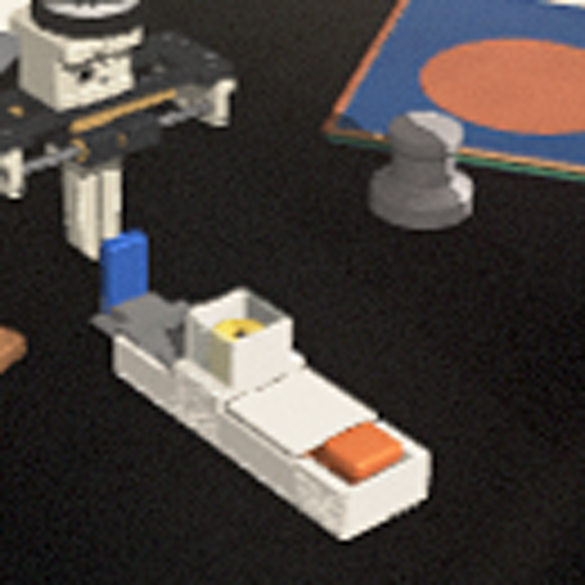

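The fingers stand in line behind the tab, at about (85,215) in the crop, and are not touching it. I'll approach along the rail to contact.

Call:
{"op": "drive_tool", "data": {
  "moves": "-9 5 0 0 -1;-17 10 0 0 -1;-17 10 0 0 -1;-17 10 0 0 -1"
}}

```text
time: 3.17
position: [0.7066, -0.1111, 0.0498]
tool_rot: [[-0.86, 0.006, -0.51], [0.51, -0.002, -0.86], [-0.006, -1.0, -0.001]]
contact_force: [2.5, -2.5, 2.2]
grip_width: 0.0004
```

Call:
{"op": "drive_tool", "data": {
  "moves": "-4 2.5 0 0 -1;-9 5 0 0 -1;-13 7.5 0 0 -1;-17 10 0 0 -1;-17 10 0 0 -1;-17 10 0 0 -1"
}}

```text
time: 3.67
position: [0.6899, -0.1011, 0.049]
tool_rot: [[-0.86, 0.006, -0.51], [0.51, -0.002, -0.86], [-0.006, -1.0, -0.001]]
contact_force: [4.9, -3.2, 5.4]
grip_width: 0.0003
```

Run:
```python
from h import *
p,d=eyes.camera("side"); q=p[:,:,::-1]
np.save("s3.npy",d)
q=q[140:240,200:320]
cv2.imwrite("pics/side3.png",cv2.resize(q,None,fx=6,fy=6,interpolation=cv2.INTER_CUBIC))
from rig import sensors
s=sensors.get_state();print(s["position"],s["contact_force"])
```

```text
[ 0.6898119  -0.10110132  0.04879057] [ 4.23133856 -2.36480076  4.6247004 ]
```

View pics/side3.png

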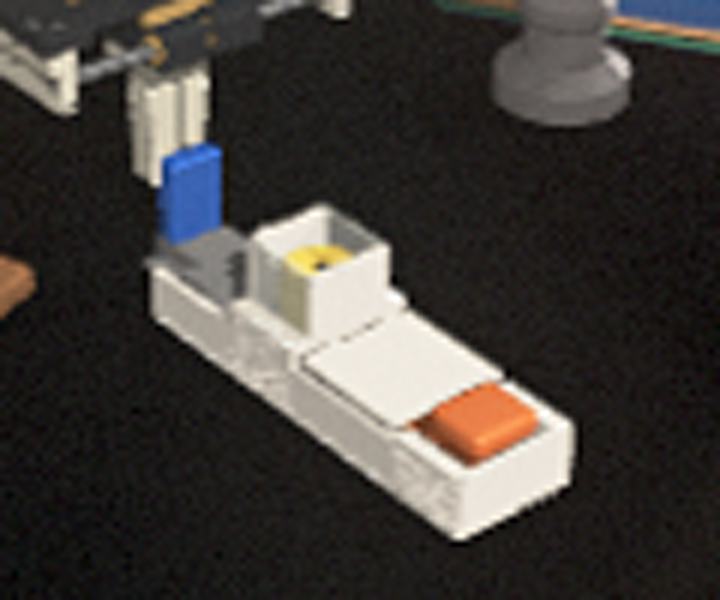

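Run:
```python
from h import *
g=lambda x,y:((x+.5)/6-.5+200,(y+.5)/6-.5+140)
t=ray("side",*g(193,157),.075);print(t, np.linalg.norm((t-[.69302,-.10613,.075])[:2]), np.linalg.norm(t[:2]-[.6898,-.1011]))
```

```text
[ 0.67277674 -0.09203606  0.075     ] 0.024666348023039835 0.01928591147881331
```

The tab top is at (193,157) in the crop. It has moved 20–25 mm and the fingers are square against it, so about 40 mm remains to the catch.

Call:
{"op": "drive_tool", "data": {
  "moves": "-5 3 0 0 -1;-10 6 0 0 -1;-15 9 0 0 -1;-20 12 0 0 -1;-25 15 0 0 -1;-30 18 0 0 -1;-30 18 0 0 -1;-30 18 0 0 -1"
}}

```text
time: 4.38
position: [0.6609, -0.0839, 0.0488]
tool_rot: [[-0.86, 0.007, -0.51], [0.51, -0.003, -0.86], [-0.008, -1.0, -0.001]]
contact_force: [7.5, -4.0, 3.7]
grip_width: 0.0006
```

Call:
{"op": "drive_tool", "data": {
  "moves": "-3 2 0 0 -1;-6 3.5 0 0 -1;-6 3.5 0 0 -1;-6 3.5 0 0 -1"
}}

```text
time: 4.72
position: [0.655, -0.0804, 0.0488]
tool_rot: [[-0.86, 0.007, -0.51], [0.51, -0.003, -0.86], [-0.008, -1.0, -0.001]]
contact_force: [6.7, -4.9, 3.6]
grip_width: 0.0004
```

Run:
```python
from h import *
p,d=eyes.camera("side"); q=p[:,:,::-1]
q=q[140:240,200:320]
cv2.imwrite("pics/side4.png",cv2.resize(q,None,fx=6,fy=6,interpolation=cv2.INTER_CUBIC))
from rig import sensors
s=sensors.get_state();print(s["position"],s["contact_force"])
```

```text
[ 0.65500004 -0.08046243  0.04882458] [ 5.66978164 -4.85946743  4.06748391]
```

View pics/side4.png

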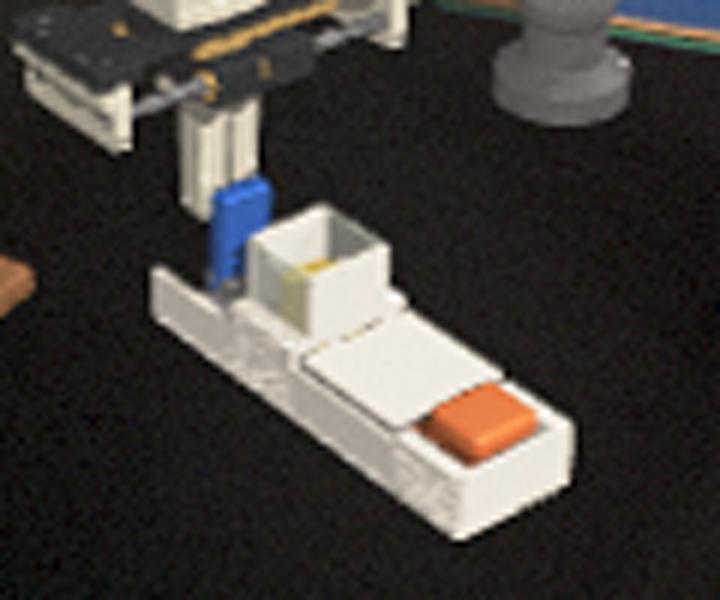

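The adapters have dropped in the box: yellow sits lower, near (320,265). The pad is up, and the push is about 60 mm. I'll push a few more mm to be sure of the click; the stop is at 72.

Call:
{"op": "drive_tool", "data": {
  "moves": "-1.7 1 0 0 -1;-3.4 2 0 0 -1;-3.4 2 0 0 -1;-3.4 2 0 0 -1"
}}

```text
time: 5.1
position: [0.6517, -0.0785, 0.0488]
tool_rot: [[-0.86, 0.008, -0.51], [0.51, -0.003, -0.86], [-0.008, -1.0, -0.001]]
contact_force: [6.8, -5.2, 3.7]
grip_width: 0.0006
```

Call:
{"op": "drive_tool", "data": {
  "moves": "-1.7 1 0 0 -1;-3.4 2 0 0 -1;-3.4 2 0 0 -1;-3.4 2 0 0 -1"
}}

```text
time: 5.43
position: [0.6505, -0.0778, 0.049]
tool_rot: [[-0.86, 0.012, -0.511], [0.511, -0.005, -0.86], [-0.013, -1.0, -0.002]]
contact_force: [13.1, -8.1, -1.5]
grip_width: 0.0008
```

The force has risen to about 15 N and the motion has stopped, so this is the end stop, past the latch. I'll back off and see whether the shuttle stays.

Call:
{"op": "drive_tool", "data": {
  "moves": "4 -2.5 0 0 -1;8 -5 0 0 -1;12 -7.5 0 0 -1;16 -10 0 0 -1;20 -12 0 0 -1;24 -14.5 0 0 -1;30 -18 0 0 -1;30 -18 0 0 -1"
}}

```text
time: 6.1
position: [0.6755, -0.0932, 0.0464]
tool_rot: [[-0.86, 0.0, -0.51], [0.51, -0.0, -0.86], [-0.0, -1.0, -0.0]]
contact_force: [0.1, -0.4, -0.9]
grip_width: 0.0005
```

Run:
```python
from h import *
p,d=eyes.camera("side"); q=p[:,:,::-1]
q=q[140:240,200:320]
cv2.imwrite("pics/side5.png",cv2.resize(q,None,fx=6,fy=6,interpolation=cv2.INTER_CUBIC))
from rig import sensors
s=sensors.get_state();print(s["position"],s["contact_force"])
```

```text
[ 0.67496529 -0.09279812  0.04632942] [ 0.28332354 -0.60878291  0.25954895]
```

View pics/side5.png

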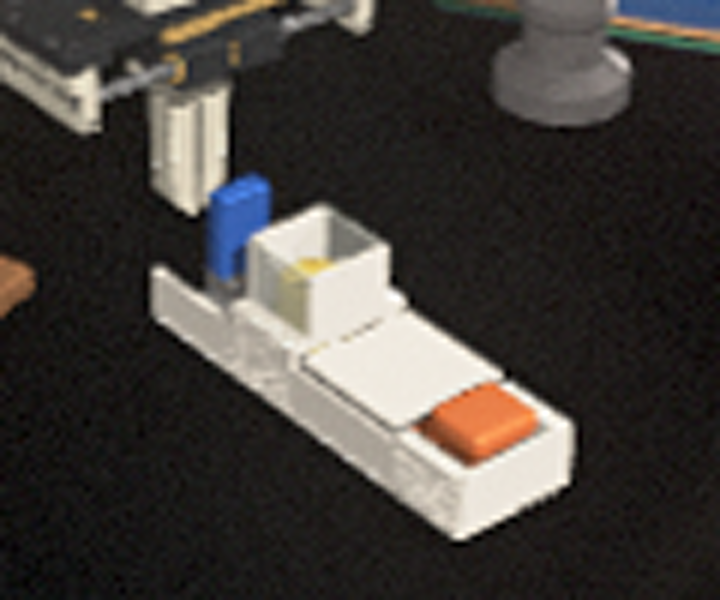

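The shuttle stays in, with a visible gap between the fingers and the tab at (240,225), and the contact force is zero. Now up and over to the pad.

Call:
{"op": "drive_tool", "data": {
  "moves": "3 -2 30 0 -1;3 -2 60 0 -1;3 -2 85 0 -1;-25 15 85 0 -1;-60 35 85 0 -1;-95 55 85 0 -1;-130 78 85 0 -1;-160 95 85 0 -1"
}}

```text
time: 6.82
position: [0.5116, 0.0041, 0.1314]
tool_rot: [[-0.86, -0.001, -0.51], [0.51, 0.001, -0.86], [0.002, -1.0, 0.0]]
contact_force: [0.5, -0.3, 0.1]
grip_width: 0.0006
```

Call:
{"op": "drive_tool", "data": {
  "moves": "-20 12 0 0 -1;-27 16 0 0 -1;-27 16 -20 0 -1;-27 16 -40 0 -1;-27 16 -60 0 -1;-27 16 -60 0 -1;-27 16 -60 0 -1"
}}

```text
time: 7.4
position: [0.4874, 0.0183, 0.0712]
tool_rot: [[-0.86, -0.002, -0.51], [0.51, 0.0, -0.86], [0.002, -1.0, 0.001]]
contact_force: [-0.2, -0.1, 0.5]
grip_width: 0.0011
```

Run:
```python
from h import *
p,d=eyes.camera("side"); q=p[:,:,::-1]
q=q[140:240,200:320]
cv2.imwrite("pics/side6.png",cv2.resize(q,None,fx=6,fy=6,interpolation=cv2.INTER_CUBIC))
from rig import sensors
s=sensors.get_state();print(s["position"],s["contact_force"])
```

```text
[0.48822867 0.01818375 0.07202664] [-1.10104298 -0.32539363  0.44446791]
```

View pics/side6.png

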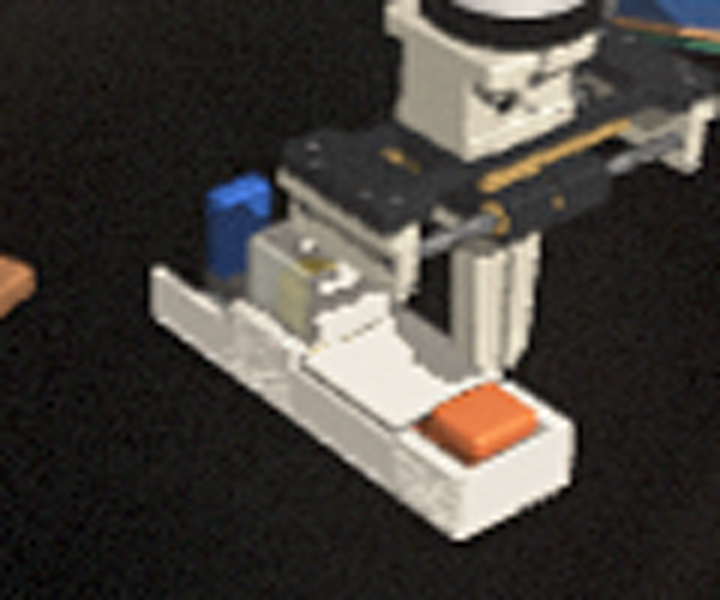

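The fingers are over the pad, about 26 mm above it and clear of the box. I'll press down.

Call:
{"op": "drive_tool", "data": {
  "moves": "-1 0 -10 0 -1;-1 0 -20 0 -1;-1 0 -26 0 -1;-1 0 -29 0 -1;-1 0 -31 0 -1;-1 0 -31 0 -1;-1 0 -31 0 -1"
}}

```text
time: 8.03
position: [0.4873, 0.0182, 0.0412]
tool_rot: [[-0.86, 0.001, -0.51], [0.51, -0.0, -0.86], [-0.001, -1.0, -0.0]]
contact_force: [-0.6, -1.1, 2.7]
grip_width: 0.0003
```

Call:
{"op": "drive_tool", "data": {
  "moves": "0 0 -1 0 -1;0 0 -2 0 -1;0 0 -3 0 -1;0 0 -3 0 -1;0 0 -3 0 -1"
}}

```text
time: 8.45
position: [0.4871, 0.0184, 0.0379]
tool_rot: [[-0.86, 0.001, -0.51], [0.51, -0.0, -0.86], [-0.001, -1.0, -0.0]]
contact_force: [0.0, -0.3, 5.0]
grip_width: 0.0005
```

Run:
```python
from h import *
p,d=eyes.camera("side"); q=p[:,:,::-1]
q=q[140:240,200:320]
cv2.imwrite("pics/side7.png",cv2.resize(q,None,fx=6,fy=6,interpolation=cv2.INTER_CUBIC))
from rig import sensors
s=sensors.get_state();print(s["position"],s["contact_force"])
```

```text
[0.48700841 0.01836761 0.03785196] [0.91605853 0.00942799 5.22882807]
```

View pics/side7.png

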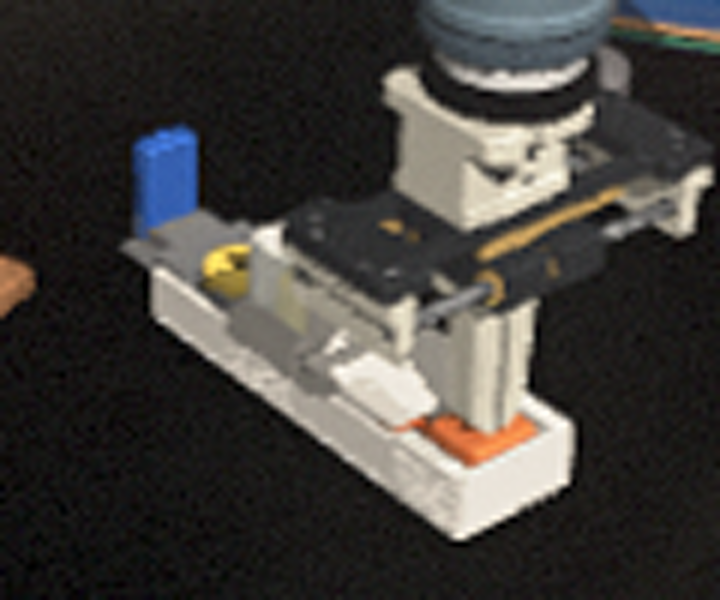

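The shuttle has sprung out with an adapter in its pocket, at (228,268); the tab is at about (168,138). Now away, straight up.

Call:
{"op": "drive_tool", "data": {
  "moves": "0 0 5 0 -1;0 0 15 0 -1;0 0 40 0 -1;0 0 70 0 -1;0 0 100 0 -1;-20 -30 130 0 -1;-40 -60 150 0 -1;-60 -90 150 0 -1"
}}

```text
time: 9.17
position: [0.4278, -0.0722, 0.1919]
tool_rot: [[-0.862, 0.006, -0.507], [0.507, -0.002, -0.862], [-0.006, -1.0, -0.001]]
contact_force: [1.2, -0.2, -0.8]
grip_width: 0.0006
```

Call:
{"op": "drive_tool", "data": {
  "moves": "-10 -35 0 0 -1;-20 -70 0 0 -1;-30 -100 0 0 -1;-30 -130 0 0 -1;-30 -150 0 0 -1;-30 -150 0 0 -1;-30 -150 0 0 -1;-30 -150 0 0 -1"
}}

```text
time: 9.83
position: [0.3961, -0.2204, 0.1875]
tool_rot: [[-0.86, -0.001, -0.51], [0.51, 0.002, -0.86], [0.002, -1.0, -0.001]]
contact_force: [0.3, -0.2, 0.2]
grip_width: 0.0003
```

Run:
```python
from h import *
for n in("side","top"):
    p,d=eyes.camera(n); q=p[:,:,::-1]; cv2.imwrite(f"pics/{n}8f.png",q)
    q=q[140:240,200:320] if n=="side" else q[120:240,235:335]
    cv2.imwrite(f"pics/{n}8.png",cv2.resize(q,None,fx=5,fy=5,interpolation=cv2.INTER_CUBIC))
a=cv2.imread("pics/side0.png")[140:240,200:320];cv2.imwrite("pics/side0c.png",cv2.resize(a,None,fx=5,fy=5,interpolation=cv2.INTER_CUBIC))
A,B=[cv2.imread(f).astype(int) for f in("pics/side0.png","pics/side8f.png")]
print("tumbler diff",np.abs(A-B)[255:335,205:275].mean(), "bg",np.abs(A-B)[255:335,100:170].mean())
for im in(A,B):
    m=(im[...,0]>im[...,2]+50);m[:150]=0;m[195:]=0;m[:,:215]=0;m[:,:215]=0;m[:,250:]=0
    v,u=np.nonzero(m);print("tab px",u.mean(),v.mean(),v.min(),m.sum())
```

```text
tumbler diff 4.8325 bg 6.540595238095238
tab px 227.21518987341773 168.78481012658227 161 158
tab px 227.21518987341773 168.78481012658227 161 158
```

View pics/side8.png

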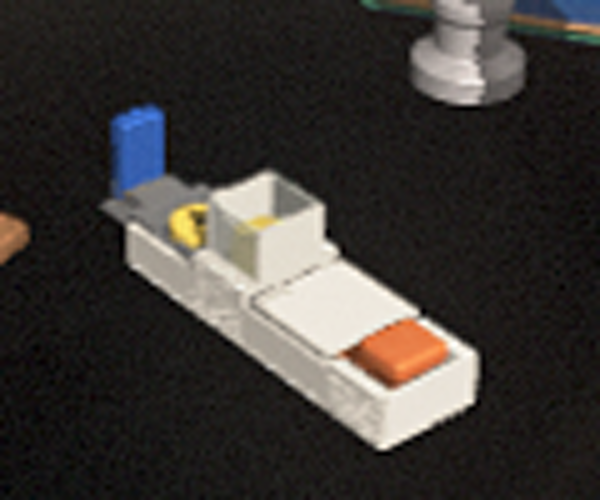

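View pics/top8.png

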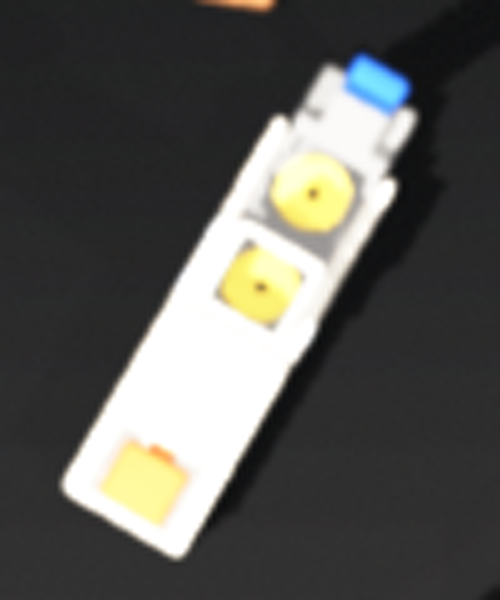

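View pics/side8f.png

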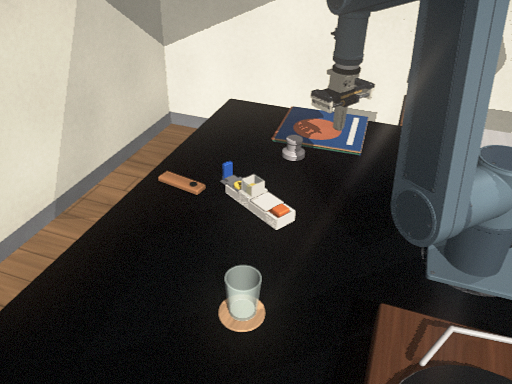

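The tab is back exactly where it started, and one adapter lies in the pocket at (312,192) in the top crop. The tumbler hasn't moved and the arm is clear.

```bash
python3 -c "
from rig import order
print(order.close_job())"
```

```text
the job is handed in; nothing more can be done
None
```

The job is done and handed in at about 10 s: one yellow adapter is lying in the pocket of the sprung-out shuttle.

- **Latching:** I pushed the blue tab with shut fingers, going on to the end stop (about 15 N). When I backed off, the shuttle stayed in with nothing touching it.
- **Release:** I pressed the orange pad down about 7 mm (about 5 N). The shuttle sprang out, and I lifted straight up and away.
- **Last checks:** The tab is back at its exact starting pixels, the pad is up, and the tumbler area shows no change beyond image noise. The arm is well clear and reads about 0 N.

None of the last checks failed or disagreed. Before that, one move on the way to the tab ended about 25 mm short, and I corrected it before going down. The two cameras' estimates of the tab and pad positions differed by 3–5 mm, which was within tolerance here.

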